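# Unclamp the drilled bracket and show its holes to the inspection camera

### The job

The angle bracket in the fixture is freshly drilled: throw the red clamp handle all the way back until you feel its open stop, then lift the bracket out. Show its drilled outer face to the inspection camera: the middle between its two holes on the lens's line of sight, 120 mm in front of the glass, face square to the lens, holes level, free end of the upright leg on top. Finish while holding it there, still and in the air; leave the camera, the finished brackets and the loose things on the bench as they are.

Things in the scene. Friction and masses are not known exactly. Their poses are not given: they have to be found in the camera images.
- fixture: Clamping fixture, fixed: dark steel plate 240 x 110 x 15 mm. Origin: centre of its underside; z up, x along it from clamp end (-x) to bracket end (+x). The bracket's flat leg lies on the plate between low dowels (1 to 1.5 mm play) and a 14 mm high fence at the +x end; the way up is free once the clamp is open. The toggle clamp stands on the -x half, in the plane y = 0.
- clamp_hinge (a point): Hinge of the toggle clamp's handle, at x = -54 mm, y = 0, z = 52 mm in the fixture's frame. The hinge line is parallel to the fixture's y axis.
- clamp_grip (a point): Point in the middle of the handle's red grip, 85 mm from the hinge along the handle. The grip is 18 mm thick (along the fixture's x when upright), 22 mm wide (along y) and runs from 37 to 115 mm from the hinge. Push it back with closed fingers from the bracket side, about 3 to 4 N at this point.
- clamp_handle (a joint): Handle angle, rad: 0 = clamped, handle upright; grows as it is thrown back, its top going towards the fixture's -x and down; stop at 1.05. Stays where it is left. The clamp's arm (84 mm, pivot at x = -30, z = 48 mm of the fixture, spindle resting on the bracket's flat leg) swings up 1.67 times as far, to just past upright, its end then 131 mm above the bench.
- bracket_leg (a point): Bracket to be shown: bright aluminium angle, 8 mm thick, 60 mm wide, 0.12 to 0.2 kg. This point: centre of its upright leg (8 along x, 60 along y, 70 mm high), 35 mm below the top edge. Axes: x square out of the drilled outer face, z up; parallel to the fixture's in the fixture. The flat leg reaches 46 mm towards -x at the bottom. Pinch the leg's upper part across its 8 mm, from above.
- bracket_holes (a point): Point on the bracket's outer face midway between its two 9 mm holes, which lie 18 mm either side along y: 4 mm along x and 3 mm along z from bracket_leg, same axes.
- cam_head: Inspection camera: blue housing 85 x 48 x 48 mm, black lens 33 mm across in a white ring light 75 mm across, on a white post stand; its place, heading and height vary. Origin: centre of the front glass. It looks along its own -x, 20 degrees below level; x points back into the housing, y is level. A bracket shown properly has its x, y and z axes parallel to these, same sense.
- cam_focus (a point): Point in the air on the line of sight, 120 mm in front of the glass (at x = -120 mm of the camera's frame), axes as the camera's: where the point between the holes belongs. 0.17 to 0.24 m above the bench.
- done_tray: Blue plastic tray 180 x 130 mm, 45 mm high, with two finished brackets. Stays put. Origin: centre of its underside.
- done1_mid (a point): Finished bracket standing in the tray (same shape; leave it), 35 mm above its underside.
- done2_mid (a point): The other finished bracket in the tray (leave it), 35 mm above its underside.
- screwdriver: Screwdriver lying on the bench (leave it). Origin: under its middle.
- spray_can_mid (a point): Spray can, 58 mm in diameter, 165 mm high (leave it), 80 mm up.
- screw_jar_mid (a point): Glass jar with a dark cap, 64 mm in diameter, 85 mm high (leave it), half-way up.
- deburrer_mid (a point): Hand deburring tool with an orange handle, 160 mm long, 24 mm thick, lying (leave it), in its middle.
- caliper_mid (a point): Digital caliper, 230 mm long, lying flat (leave it), in its middle.
Things that resemble listed ones, but are neither listed nor needed, are in the scene too. What is shaped like the part that bears bracket_leg but green or pink is not meant.

How it is judged (in metres and radians):
On the way, in this order (a step that is already met when the one before it is completed fails the run):
1. the clamp's handle is thrown back to its open stop (value of joint clamp_handle above 1 rad), for 0.2 s.
2. the bracket is lifted clear of the fixture in the gripper (height (world z) of bracket_leg above 0.1 m and contact force between bracket and the fingers above 1 N and contact force between bracket and fixture below 0.1 N), for 0.1 s.
At the end, for the whole second after the job is handed in: Gripper holds the bracket still (under 20 mm/s), off camera and fixture; hole midpoint within 18 mm of the point 120 mm before the lens; drilled face towards the lens, square and level to it within 0.17 rad; free end of the leg on top; clamp open (over 0.9 rad) (distance between bracket_holes and cam_focus below 0.018 m and angle between the x axis of bracket_holes and the x axis of cam_head, either way round below 0.17 rad and angle between the y axis of bracket_holes and the y axis of cam_head, either way round below 0.17 rad and x of cam_head in the frame of bracket_holes above 0.09 m and angle between bracket_holes's own z axis and vertical below 0.8 rad and contact force between bracket and the fingers above 1 N and contact force between bracket and cam_head below 0.1 N and contact force between bracket and fixture below 0.1 N and linear speed of bracket below 0.02 m/s and value of joint clamp_handle above 0.9 rad); the arm keeps its last pose, push and grip.
It fails at once if the bracket is dragged out from under the closed clamp (value of joint clamp_handle below 0.6 rad and distance of bracket_leg from where it was at the start of the episode above 0.012 m).
It fails at once if the camera is knocked out of place by more than 6 mm (distance of cam_head from where it was at the start of the episode above 0.006 m).
It fails at once if a finished bracket or a loose thing on the bench is moved by more than 30 mm (distance of any of done1_mid, done2_mid, screwdriver, spray_can_mid, screw_jar_mid, deburrer_mid, caliper_mid from where it was at the start of the episode above 0.03 m).
It also fails if it takes over 48 s, if anything falls off the work surface, if the arm or the gripper's body presses on something with over 40 N, if the wrist force passes 120 N, or if a joint passes its speed limit or range.

### The arm

A 7-joint arm with a two-finger parallel gripper is mounted at the origin on the work surface. World frame = base frame: x ahead of the robot, y to its left, z up, the work surface at z = 0. Lengths are in mm, angles in rad, forces in N, time in s.
With the tool pointing down it reaches from about 400 to 875 mm from the base axis. Payload 19.3 kg.
Tool frame: the origin (TCP) lies at the very end of the fingers, on their centre line; the grasp point (between the pads) lies 19 mm behind it (grip_point_offset is the z of the grasp point in the tool frame, in mm); z points along the fingers, x is the direction in which the jaws open and shut, and the axes are right-handed (so a half turn about z gives the same grasp; the last joint's range is limited). The gripper opens to 85 mm and grips with 20 to 120 N. Pads are 22 mm wide; open, the fingers measure 114 mm over their backs; the gripper's body (76 mm by 85 mm) begins 54 mm behind the grasp point. The pads swing forward as they close: fully open they stand 13 mm farther back than shut.
Start: joints at [1.191, 0.521, -0.036, 1.599, 0.021, 1.021, -0.113], TCP at [190.514, -595.247, 231.291] pointing down, gripper open.
Joint ranges: [-2.91, 2.91], [-0.3, 2.13], [-1.5, 1.42], [0.17, 2.43], [-1.26, 4.41], [0.16, 1.93], [-2.52, 2.52]. Speed limits (rad/s): [1.89, 1.89, 2.39, 2.39, 3.01, 3.01, 3.01].

### API

Orientations are given as a 3x3 rotation matrix whose columns are the frame's x, y, z axes.
In Python, from workcell import movep, movel, goto_joints, open_gripper, clamp, wait, inverse_kinematics, read_state, camera, PlanningError, finish_job, grip_point_offset gives the robot as it stands. Calls block until the motion is done:
- movep(position, orientation): joint-space move of the TCP to a pose.
- movel(position, frame=None, max_speed=150, guard=None): straight line of the TCP; frame=None keeps the orientation; max_speed is the mean speed in mm/s. With guard (N) it stops when the force on the tool has changed by that much, and returns True; else False.
- goto_joints(angles): joint-space move.
- open_gripper() and clamp(): open the fingers fully, or close them until they stop; the grip force is fixed at half the most.
- wait(seconds).
- inverse_kinematics(position, orientation): joint angles nearest the present ones, or None.
- read_state(): the state.
- camera(name): name is "side" or "top" or "wrist"; returns a dict with "image" (400x640x3 uint8, blue, green, red), "range_z" (400x640 float32, mm along the optical axis (not along the pixel's ray), 0 where there is no reading), "fx", "fy", "cx", "cy" (pixels), "dist_coeffs" ([k1, k2, p1, p2, k3] as OpenCV has them; the pictures are not rectified), "cam_to_world" (4x4, takes a point from camera to world coordinates). Camera axes: x right, y up, looking along -z (the intrinsics and any distortion apply to the point x, -y, -z); pixel columns grow to the right and rows downward; lengths in mm; the calibration is good to about 2 mm. A picture is of the moment at which its call begins.
A pose or a line that the arm cannot do raises PlanningError and nothing moves.
- finish_job(): hands the job in, once; it reports no verdict.
The state is a dict: "time": time; "qpos": joint angles; "qvel": joint speeds; "joint_efforts": joint torques, N m; "eef_pos": TCP position; "tool_rot": TCP orientation; "ft_force": force on the tool from outside, world axes, zero at the start; "torque": the same for the moment, N m; "finger_gap": finger opening in mm.
Only numpy, scipy, OpenCV 4.12 (cv2) and the standard library are available. Lean on these libraries where they do the work, as an engineer would, in place of code of your own. Each camera call takes 0.05 s, during which the arm holds its last target. There are 200 camera calls.

## Working session

There is one attempt and no reset: what is moved stays moved. The work goes in short steps, each a Python script; the robot and the scene stay as the last script left them, time stands still between calls to the robot, and variables do not carry over. Pictures are saved under pics/ and viewed, about 8 in all and at most 12, crops included, and the job is handed in when it is done.

```bash
mkdir -p pics; cat > h.py <<'E'
import numpy as np, cv2, pickle
from workcell import *
def snap(n,tag):
    c=camera(n); pickle.dump(c,open(f'pics/{tag}.pkl','wb')); cv2.imwrite(f'pics/{tag}.png',c['image']); return c
def load(tag): return pickle.load(open(f'pics/{tag}.pkl','rb'))
def cloud(c):
    h,w=c['range_z'].shape; K=np.array([[c['fx'],0,c['cx']],[0,c['fy'],c['cy']],[0,0,1.]])
    uv=np.stack(np.meshgrid(np.arange(w),np.arange(h)),-1).reshape(-1,1,2).astype(float)
    n=cv2.undistortPoints(uv,K,np.array(c['dist_coeffs'],float)).reshape(h,w,2); z=c['range_z']
    P=np.stack([n[...,0]*z,-n[...,1]*z,-z,np.ones_like(z)],-1)@np.array(c['cam_to_world']).T
    P=P[...,:3]; P[z<=0]=np.nan; return P
E
python3 - <<'E'
from h import *
for n in ['side','top','wrist']:
    c=snap(n,n+'0'); print(n,np.round(c['cam_to_world'],3).tolist(),c['fx'],c['dist_coeffs'])
s=read_state();print(s['time'],s['eef_pos'],s['tool_rot'],grip_point_offset)
E
```

```text
side [[-0.999, 0.023, -0.041, 537.768], [-0.047, -0.493, 0.869, 918.372], [-0.0, 0.87, 0.494, 663.937], [0.0, 0.0, 0.0, 1.0]] 474.6307868201923 [-0.13359348  0.          0.          0.          0.        ]
top [[-0.101, 0.971, -0.218, 370.858], [-0.995, -0.1, 0.016, 0.264], [-0.006, 0.219, 0.976, 1108.934], [0.0, 0.0, 0.0, 1.0]] 371.184690611015 [0.00722618 0.         0.         0.         0.        ]
wrist [[0.306, 0.901, 0.308, 269.367], [-0.952, 0.29, 0.097, -570.126], [-0.002, -0.323, 0.946, 374.048], [0.0, 0.0, 0.0, 1.0]] 327.13391003462823 [-0.03131644  0.          0.          0.          0.        ]
0.15 [ 190.45405805 -595.02260146  230.86789538] [[ 3.04860175e-01 -9.52397078e-01 -2.80259755e-04]
 [-9.52396753e-01 -3.04860303e-01  7.87432374e-04]
 [-8.35388366e-04  2.68617093e-05 -9.99999651e-01]] -18.700000000000003
```

View pics/top0.png

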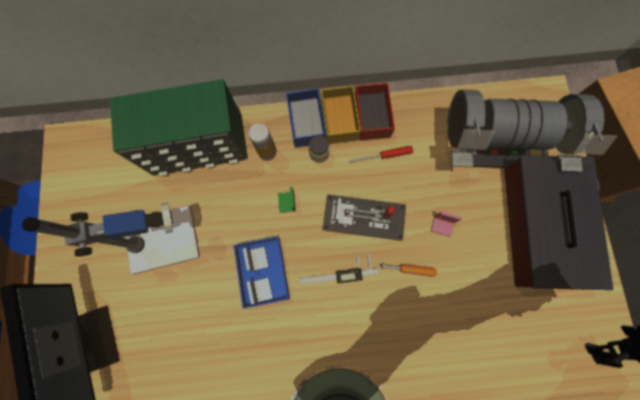

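View pics/side0.png

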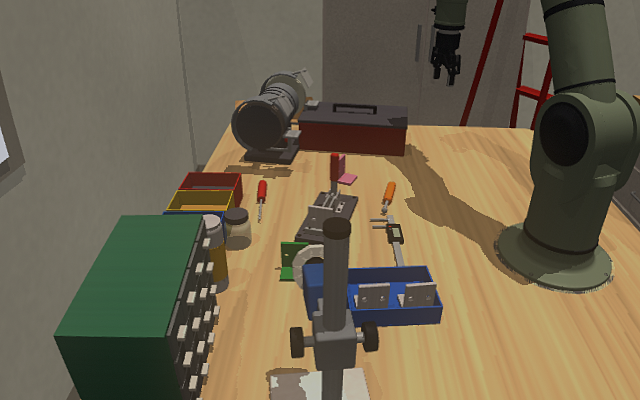

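Top view: fixture about (365,216) with red grip at (390,210) (clamp end right, = -y), bracket at its left end about (335,212). Inspection camera is at (125,222) with ring about (165,218), looking right. Lookalikes: green (286,200), pink (445,224), finished ones (258,258) and (259,290) in the tray. I choose the bright one in the fixture at (335,212).

```bash
python3 - <<'E'
from h import *
T=load('top0');S=load('side0');PT=cloud(T);PS=cloud(S)
def inb(P,a,b): return np.all((P>a)&(P<b),-1)
for n,c,P in(('top',T,PT),('side',S,PS)):
    for (name,uvs) in {'top':[('fix',[(326,232),(404,236),(404,204),(330,197)]),('br',[(335,212)]),('grip',[(390,210)]),('cam',[(110,222),(140,222),(165,218),(168,210),(168,226)])],'side':[('grip',[(335,165)]),('fix',[(305,232),(350,212)]),('ring',[(298,268),(305,250)]),('cam',[(312,280)])]}[n]:
        print(n,name,[np.round(P[v,u],0).tolist() for u,v in uvs])
# plate: dark, z 10..20
f=PT[216,365]
for n,c,P in(('top',T,PT),('side',S,PS)):
    m=inb(P,[f[0]-170,f[1]-170,9],[f[0]+170,f[1]+170,21])&(c['image'].max(-1)<120)
    k,l,st,ce=cv2.connectedComponentsWithStats(cv2.morphologyEx(m.astype(np.uint8),cv2.MORPH_CLOSE,np.ones((5,5))))
    i=1+np.argmax(st[1:,4]); q=P[(l==i)&m]; print(n,len(q),q[:,2].mean(),cv2.minAreaRect(q[:,:2].astype(np.float32)))
im=cv2.resize(T['image'][180:250,310:420],None,fx=5,fy=5,interpolation=cv2.INTER_CUBIC)
im2=cv2.resize(T['image'][185:285,60:210],None,fx=3.66,fy=3.66,interpolation=cv2.INTER_CUBIC)[:, :550]
im3=cv2.resize(S['image'][145:255,270:380],None,fx=5,fy=5,interpolation=cv2.INTER_CUBIC)[:,:]
h=350
cv2.imwrite('pics/cr.png',np.hstack([cv2.resize(im,(440,280)),cv2.resize(im3,(350,280))]))
b=T['image'].astype(int);m=(b[...,0]>b[...,2]+30)&(PT[...,2]>120)&(PT[...,1]>300)
q=PT[m];print('blue top',len(q),np.nanpercentile(q,[2,50,98],axis=0).round(0).tolist(),cv2.minAreaRect(q[:,:2].astype(np.float32)))
b=S['image'].astype(int);m=(b[...,0]>b[...,2]+30)&(PS[...,2]>120)&(PS[...,1]>200)
q=PS[m];print('blue side',len(q),np.nanpercentile(q,[2,50,98],axis=0).round(0).tolist())
E
```

```text
top fix [[514.0, -17.0, 0.0], [479.0, -248.0, 1.0], [573.0, -259.0, 14.0], [617.0, -40.0, 16.0]]
top br [[567.0, -49.0, 28.0]]
top grip [[533.0, -185.0, 165.0]]
top cam [[549.0, 465.0, 290.0], [546.0, 407.0, 272.0], [552.0, 355.0, 259.0], [570.0, 348.0, 259.0], [534.0, 353.0, 250.0]]
side grip [[535.0, -178.0, 138.0]]
side fix [[605.0, -46.0, 19.0], [493.0, -150.0, 15.0]]
side ring [[586.0, 377.0, 239.0], [577.0, 363.0, 261.0]]
side cam [[561.0, 469.0, 293.0]]
top 1990 14.322268604667519 ((546.6541748046875, -134.92796325683594), (240.02227783203125, 110.69385528564453), 76.64358520507812)
side 476 15.303461777003369 ((535.7828369140625, -189.70437622070312), (126.09254455566406, 110.81722259521484), 76.65862274169922)
blue top 775 [[522.0, 401.0, 268.0], [545.0, 439.0, 283.0], [569.0, 540.0, 420.0]] ((540.8350219726562, 476.55169677734375), (43.9296760559082, 156.84716796875), 8.24686050415039)
blue side 403 [[549.0, 407.0, 269.0], [560.0, 446.0, 284.0], [574.0, 481.0, 295.0]]
```

View pics/cr.png

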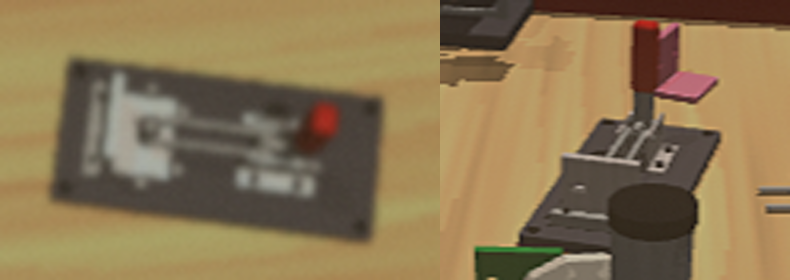

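The crop confirms it: a bright bracket with two holes, clamped at the fixture's +y end, handle upright at the -y end. Next: the fit in the fixture frame and the camera-head pose.

```bash
cat >> h.py <<'E'
FA=np.deg2rad(76.65); FO=np.array([546.7,-134.9,0]); FR=np.array([[np.cos(FA),-np.sin(FA),0],[np.sin(FA),np.cos(FA),0],[0,0,1]])
fw=lambda p:FO+FR@np.array(p,float)
E
python3 - <<'E'
from h import *
for t in('top0','side0'):
    c=load(t);P=cloud(c);L=(P-FO)@FR
    m=(L[...,0]>20)&(L[...,0]<130)&(abs(L[...,1])<50)&(L[...,2]>45)&(L[...,2]<110)
    q=L[m]; print(t,'leg',len(q),np.nanpercentile(q,[5,50,95],axis=0).round(1).tolist() if len(q) else '')
    b=c['image'].astype(int)
    m=(b[...,2]>b[...,1]+50)&(L[...,2]>70)&(abs(L[...,0]+54)<60)&(abs(L[...,1])<50)
    q=L[m]; print('grip',len(q),np.nanpercentile(q,[5,50,95],axis=0).round(1).tolist())
    # camera head top face
    m=(b[...,0]>b[...,2]+30)&(P[...,2]>255)&(P[...,2]<310)&(P[...,1]>380)&(P[...,1]<510)
    q=P[m]; 
    best=None;rng=np.random.default_rng(0)
    for _ in range(800):
        a=q[rng.choice(len(q),3,False)];n=np.cross(a[1]-a[0],a[2]-a[0]);n/=np.linalg.norm(n)+1e-9
        i=abs((q-a[0])@n)<2
        if best is None or i.sum()>best.sum():best=i
    r=q[best];ce=r.mean(0);n=np.linalg.svd(r-ce)[2][2];n*=np.sign(n[2])
    print('top face',len(q),best.sum(),ce.round(1),n.round(3),'tilt',np.degrees(np.arccos(n[2])),'heading x',np.degrees(np.arctan2(-n[1],-n[0])),cv2.minAreaRect(r[:,:2].astype(np.float32)))
    # ring: white pixels
    m=(P[...,1]>310)&(P[...,1]<400)&(P[...,2]>190)&(P[...,2]<300)&(abs(P[...,0]-550)<70)&(b.min(-1)>110)
    q=P[m];print('ring',len(q),np.nanpercentile(q,[2,50,98],axis=0).round(1).tolist())
E
```

```text
top0 leg 136 [[25.6, -22.2, 49.1], [68.7, 2.4, 64.1], [84.4, 29.2, 86.9]]
grip 47 [[-60.4, -8.9, 161.5], [-53.7, -0.5, 165.2], [-46.8, 8.6, 168.6]]
top face 749 578 [546.  437.4 282.1] [ 0.042 -0.343  0.938] tilt 20.217834943284675 heading x 97.04482286192726 ((546.2184448242188, 437.7987365722656), (43.32452392578125, 76.40434265136719), 9.24681282043457)
ring 170 [[523.6, 345.0, 225.4], [555.2, 353.6, 258.9], [584.3, 364.1, 265.2]]
side0 leg 355 [[79.8, -29.1, 48.1], [85.7, -4.4, 70.3], [89.1, 24.6, 85.8]]
grip 39 [[-54.8, -9.4, 146.2], [-46.7, 2.5, 165.2], [-41.9, 9.0, 168.3]]
top face 403 402 [560.4 445.6 283.6] [ 0.072 -0.324  0.943] tilt 19.39521574580741 heading x 102.50998140069426 ((561.3212890625, 442.73046875), (25.792953491210938, 77.91010284423828), 3.8654043674468994)
ring 144 [[552.2, 346.4, 226.7], [571.4, 361.0, 258.0], [589.6, 379.0, 265.4]]
```

```bash
cat >> h.py <<'E'
Z=np.array([0,0,-1.])
def tool(x,z):
    z=np.array(z,float);z/=np.linalg.norm(z);x=np.array(x,float);x-=z*(x@z);x/=np.linalg.norm(x);return np.column_stack([x,np.cross(z,x),z])
def push(th,r=85,over=0):
    s,c=np.sin(th),np.cos(th); d=9+11*c-over
    return fw([-54-r*s+d*c,0,52+r*c+d*s])
E
python3 - <<'E'
from h import *
for s in(1,-1):
    R=tool(s*FR[:,1],Z);print('push',s,[None if (q:=inverse_kinematics(p,R)) is None else np.round(q,2).tolist() for p in(push(0)+FR@[30,0,60],push(0),push(1.1))])
    R=tool(s*FR[:,0],Z);print('grasp',s,[None if (q:=inverse_kinematics(fw(p),R)) is None else np.round(q,2).tolist() for p in([82,0,63],[82,0,200])])
    h=np.deg2rad(98);x=np.array([np.cos(h)*np.cos(.349),np.sin(h)*np.cos(.349),np.sin(.349)]);y=np.array([-np.sin(h),np.cos(h),0]);z=np.cross(x,y)
    G=np.array([556,355,235]);p=G-120*x-4*x+10*z
    q=inverse_kinematics(p,tool(s*x,-z));print('show',s,p,None if q is None else np.round(q,2).tolist())
s=read_state();c=load('wrist0');M=np.eye(4);M[:3,:3]=s['tool_rot'];M[:3,3]=s['eef_pos'];W=np.linalg.inv(M)@c['cam_to_world'];print(W.round(2).tolist());np.save('W.npy',W)
h=np.deg2rad(98)
for el in(-60,-45,-30,-15,0):
  for y in(0,60,120):
   for z in(200,280,340):
    for sx in((1,0,0),(-1,0,0),(0,0,1),(0,0,-1)):
      e=np.deg2rad(el);R=tool(sx,[np.cos(h)*np.cos(e),np.sin(h)*np.cos(e),np.sin(e)])
      q=inverse_kinematics([570,y,z],R)
      if q is not None:
        C=np.array([570,y,z])+R@W[:3,3]; d=R@W[:3,:3]@[0,0,-1]; print(el,y,z,sx,C.round(0),d.round(2),np.round(q,2).tolist())
E
```

```text
push 1 [[-0.58, 0.84, 1.23, 1.84, -0.88, 1.14, -2.41], [-0.38, 0.74, 0.88, 1.88, -0.74, 0.89, -2.5], [-0.05, 0.71, 0.6, 1.85, -0.56, 0.76, -2.51]]
grasp 1 [[0.51, 0.78, -0.75, 1.85, 0.72, 0.81, 0.72], [0.54, 0.57, -0.78, 1.76, 0.47, 1.01, 0.92]]
show 1 [572.69301462 236.22302919 201.99432674] [0.41, 0.82, -1.18, 1.67, 0.52, 0.97, 0.88]
push -1 [[0.5, 0.5, -0.49, 1.78, 0.29, 0.93, -0.35], [0.51, 0.58, -0.44, 1.83, 0.32, 0.81, -0.32], [0.59, 0.63, -0.33, 1.82, 0.29, 0.74, -0.13]]
grasp -1 [[0.02, 0.66, -0.04, 1.87, 0.04, 0.61, -1.85], [0.12, 0.47, -0.18, 1.78, 0.1, 0.9, -1.9]]
show -1 [572.69301462 236.22302919 201.99432674] [0.06, 0.58, -0.53, 1.69, -0.07, 0.84, -1.77]
[[1.0, -0.0, 0.0, 0.23], [-0.0, -0.95, -0.32, -82.74], [0.0, 0.32, -0.95, -143.18], [0.0, 0.0, 0.0, 1.0]]
-60 0 200 (1, 0, 0) [580.   1. 365.] [-0.07  0.19 -0.98] [0.65, 0.68, -0.72, 1.67, -0.1, 1.02, 0.1]
-60 0 200 (-1, 0, 0) [ 580. -143.  283.] [-0.07  0.75 -0.66] [0.0, 0.61, 0.25, 1.71, -0.7, 1.16, -2.51]
-60 0 200 (0, 0, 1) [498. -82. 324.] [ 0.25  0.51 -0.82] [0.79, 0.78, -0.98, 1.66, 0.12, 1.04, 1.6]
-60 0 200 (0,
[... 17606 characters left out ...]
) [590. -22. 197.] [-0.13  0.94  0.32] [0.55, 0.98, -0.51, 1.64, -1.01, 1.47, -2.27]
0 120 280 (0, 0, 1) [508. -33. 280.] [ 0.19  0.98 -0.  ] [0.81, 1.15, -0.97, 1.62, -0.69, 1.23, 2.18]
0 120 280 (0, 0, -1) [672. -10. 280.] [-0.45  0.89  0.  ] [0.46, 0.95, -0.36, 1.64, -1.09, 1.55, -0.64]
0 120 340 (1, 0, 0) [590. -22. 423.] [-0.13  0.94 -0.32] [0.8, 1.04, -0.95, 1.63, -0.78, 1.29, 0.58]
0 120 340 (-1, 0, 0) [590. -22. 257.] [-0.13  0.94  0.32] [0.55, 0.88, -0.51, 1.64, -1.06, 1.52, -2.34]
0 120 340 (0, 0, 1) [508. -33. 340.] [ 0.19  0.98 -0.  ] [0.82, 1.06, -0.99, 1.62, -0.75, 1.27, 2.13]
0 120 340 (0, 0, -1) [672. -10. 340.] [-0.45  0.89  0.  ] [0.45, 0.85, -0.34, 1.65, -1.13, 1.6, -0.71]
```

```bash
python3 - <<'E'
from h import *
PT=cloud(load('top0'));print('toolbox z',np.nanmax(PT[170:280,520:600,2]))
clamp()
R=tool(-FR[:,1],Z); p0=push(0)+FR@[30,0,0]
s=read_state();movel(s['eef_pos']+[0,0,110],max_speed=250)
movep(p0+[0,0,150],R); print(read_state()['time'])
movel(p0,max_speed=200)
for th in np.arange(0,1.2,.1):
    hit=movel(push(th,over=1),max_speed=100,guard=18)
    s=read_state(); print(round(th,2),hit,s['ft_force'].round(1) if hasattr(s['ft_force'],'round') else s['ft_force'],np.round(s['eef_pos']-push(th,over=1),1))
    if hit: break
print(read_state()['time'])
snap('side','side1');snap('top','top1')
E
```

```text
toolbox z 144.93089257523252
3.5917
0.0 False [-0.5  0.4 -1. ] [ 0.1 -0.3  0.4]
0.1 False [-0.8  1.1 -0.7] [0.1 0.1 0.1]
0.2 False [-0.8 -0.2 -0.3] [-0.   0.  -0.1]
0.3 False [ 0.7 -0.  -0.1] [-0.  -0.1 -0. ]
0.4 False [ 0.  -0.1  0. ] [-0.1 -0.2 -0.1]
0.5 False [-0.1  0.2 -0.1] [-0.1 -0.2 -0.1]
0.6 False [ 1.   0.7 -0. ] [-0.1 -0.2 -0.1]
0.7 False [ 1.2 -0.   0.2] [-0.2 -0.2 -0.1]
0.8 False [-0.1 -0.6  0.5] [-0.2 -0.2 -0.1]
0.9 False [ 0.6  0.2 -0.1] [-0.2 -0.2 -0.2]
1.0 False [-0.2  1.2  0.7] [-0.2 -0.2 -0.2]
1.1 False [-7.8 17.8 43.1] [1.8 2.3 2.5]
7.7
```

The push met the stop (about 47 N at the last step, above what I intended). I'm backing off now and checking.

```bash
python3 - <<'E'
from h import *
s=read_state();print(s['ft_force'])
movel(push(1.1)+FR@[15,0,40],max_speed=150)
movel(push(1.1)+FR@[15,0,160],max_speed=250)
S=snap('side','side2');L=(cloud(S)-FO)@FR;b=S['image'].astype(int)
m=(b[...,2]>b[...,1]+50)&(L[...,2]>50)&(L[...,0]>-190)&(L[...,0]<-40)&(abs(L[...,1])<25)
q=L[m];ce=q.mean(0);v=np.linalg.svd(q-ce)[2][0];print(len(q),ce,v,np.percentile(q,[5,95],axis=0).round(0).tolist())
W=np.load('W.npy'); h=np.deg2rad(98);e=np.deg2rad(-15)
# look at camera from the front-below: optical axis along heading 98
open_gripper()
R=tool((-1,0,0),[np.cos(h)*np.cos(e),np.sin(h)*np.cos(e),np.sin(e)]);P=np.array([590,60,280.])
movep(P,R);w=snap('wrist','w1');
print(read_state()['time'])
T=snap('top','top2')
cv2.imwrite('pics/v.png',np.vstack([cv2.resize(S['image'][130:250,260:400],(560,300)),cv2.resize(w['image'],(560,300))]))
E
```

```text
[-7.92438431 17.70444974 44.1810062 ]
125 [-1.16139721e+02 -5.16396770e-02  9.92686517e+01] [ 0.89884185  0.095848   -0.42766398] [[-143.0, -10.0, 79.0], [-86.0, 8.0, 114.0]]
11.65
```

View pics/v.png

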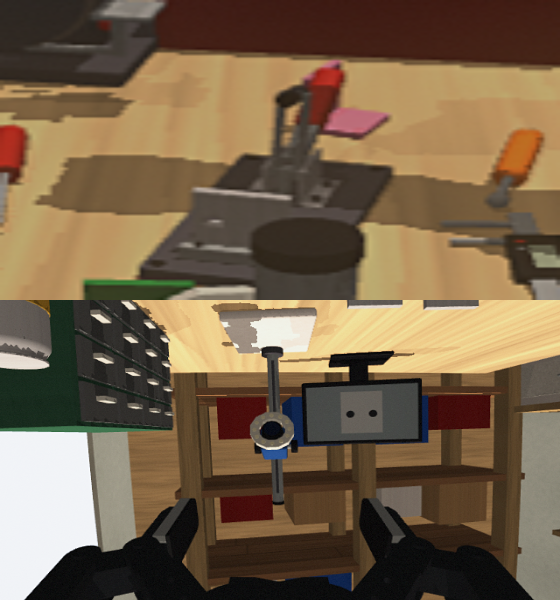

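The clamp is open, with the handle back and its arm upright (angle about 1.03 from the point cloud). The wrist view (upside down) shows the ring light at about (311,176) in full-resolution pixels. Fitting ring and glass.

```bash
python3 - <<'E'
from h import *
from scipy.optimize import least_squares
c=load('w1');P=cloud(c);b=c['image']
m=np.linalg.norm(P-[556,355,240],axis=-1)<75
g=b.max(-1).astype(int)
q=P[m];print(m.sum(),np.percentile(q,[2,50,98],axis=0).round(0).tolist())
w=m&(b.min(-1)>90);q=P[w]
rng=np.random.default_rng(0);best=np.zeros(len(q),bool)
for _ in range(800):
    a=q[rng.choice(len(q),3,False)];n=np.cross(a[1]-a[0],a[2]-a[0]);n/=np.linalg.norm(n)+1e-9
    i=abs((q-a[0])@n)<2.5
    if i.sum()>best.sum():best=i
r=q[best];ce=r.mean(0);n=np.linalg.svd(r-ce)[2][2];n*=np.sign(n[1])
print('ring',len(q),len(r),'n(x axis)',n.round(3),'el',np.degrees(np.arcsin(n[2])),'head',np.degrees(np.arctan2(n[1],n[0])))
X=n;Y=np.cross([0,0,1],X);Y/=np.linalg.norm(Y);Zc=np.cross(X,Y)
u=(r-ce)@np.c_[Y,Zc];(cx,cy),rad=cv2.minEnclosingCircle(u.astype(np.float32));print('circle',ce+cx*Y+cy*Zc,rad)
el=cv2.fitEllipse(np.argwhere(w)[best][:,::-1][:, :].astype(np.float32));print(el)
D=(q:=P[m]);d=D-(ce+cx*Y+cy*Zc);rr=np.hypot(d@Y,d@Zc)
for a0,a1 in((0,8),(8,14),(14,18),(18,24),(24,30),(30,37)):
    k=(rr>=a0)&(rr<a1)&(abs(d@X)<40);print(a0,a1,k.sum(),np.median((d@X)[k]).round(1),np.median(g[m][k]))
E
```

```text
2169 [[528.0, 345.0, 199.0], [559.0, 357.0, 234.0], [591.0, 413.0, 274.0]]
ring 357 161 n(x axis) [-0.129  0.926  0.355] el 20.780734535040967 head 97.90941944205254
circle [559.57084248 357.62434798 229.08878743] 35.77657699584961
((309.006103515625, 176.2797393798828), (38.24729537963867, 47.783363342285156), 102.7375717163086)
0 8 98 -3.8 21.0
8 14 200 -3.6 20.0
14 18 212 0.1 12.0
18 24 313 0.2 106.0
24 30 489 -1.0 107.0
30 37 675 -0.2 106.0
```

```bash
python3 - <<'E'
from h import *
c=load('w1');P=cloud(c);b=c['image'].max(-1)
X=np.array([-.129,.926,.355]);C=np.array([559.6,357.6,231.])
for it in range(6):
    X/=np.linalg.norm(X);Y=np.cross([0,0,1],X);Y/=np.linalg.norm(Y);Zc=np.cross(X,Y)
    d=P-C;rr=np.hypot(d@Y,d@Zc);m=(abs(d@X)<4)&(rr>16.5)&(rr<44)&(b>45)
    r=P[m];X=np.linalg.svd(r-r.mean(0))[2][2];X*=np.sign(X[1])
    u=(r-C)@np.c_[Y,Zc];mid=(np.percentile(u,1,axis=0)+np.percentile(u,99,axis=0))/2;hw=(np.percentile(u,99,axis=0)-np.percentile(u,1,axis=0))/2
    C=C+mid[0]*Y+mid[1]*Zc+((r-C)@X).mean()*X
    print(m.sum(),C.round(1),'cen',u.mean(0).round(1),hw.round(1),'el',np.degrees(np.arcsin(X[2])).round(2),'head',np.degrees(np.arctan2(X[1],X[0])).round(2))
d=P-C;rr=np.hypot(d@Y,d@Zc);k=(rr<13)&(abs(d@X)<40);print('glass off',np.median((d@X)[k]), 'dark centre',np.mean(P[(rr<25)&(b<45)&(abs(d@X)<15)],axis=0))
# bracket in wrist-independent view: leg faces in fixture frame from top2 and side2
for t in('top2','side2'):
    L=(cloud(load(t))-FO)@FR
    k=(L[...,0]>65)&(L[...,0]<100)&(abs(L[...,1])<45)&(L[...,2]>60)&(L[...,2]<100);q=L[k];print(t,len(q),np.percentile(q,[3,50,97],axis=0).round(1).tolist())
    k2=q[q[:,2]>80];print(' top edge',len(k2),k2.mean(0).round(1))
E
```

```text
1281 [559.5 357.1 229.1] cen [ 0.4 -1.1] [34.  34.1] el 20.1 head 98.5
1269 [559.5 357.  229.1] cen [0.2 0.4] [34.  34.1] el 20.02 head 98.58
1269 [559.5 357.  229.1] cen [0.2 0.5] [34.  34.1] el 20.02 head 98.58
1269 [559.5 357.  229.1] cen [0.2 0.5] [34.  34.1] el 20.02 head 98.58
1269 [559.5 357.  229.1] cen [0.2 0.5] [34.  34.1] el 20.02 head 98.58
1269 [559.5 357.  229.1] cen [0.2 0.5] [34.  34.1] el 20.02 head 98.58
glass off -3.1977954972701537 dark centre [559.48677713 355.07770353 230.54843834]
top2 43 [[77.4, -7.4, 70.8], [81.1, 13.4, 84.4], [84.8, 29.9, 87.6]]
 top edge 39 [80.9 10.8 84.5]
side2 263 [[79.1, -30.4, 61.4], [85.8, -2.0, 75.9], [89.7, 27.1, 86.0]]
 top edge 88 [84.  -1.5 84. ]
```

```bash
python3 - <<'E'
from h import *
R=tool(-FR[:,0],Z); g=fw([81.5,0,53])
movep(g+[0,0,130],R);movel(g+[0,0,50],max_speed=200)
print(movel(g,max_speed=80,guard=15),read_state()['eef_pos']-g)
clamp();s=read_state();print('gap',s['finger_gap'],np.round(s['ft_force'],1),s['time'])
movel(g+[0,0,60],max_speed=60);s=read_state();print('gap',s['finger_gap'],np.round(s['ft_force'],1))
movel(g+[0,0,150],max_speed=200);wait(.3);s=read_state();print('gap',s['finger_gap'],np.round(s['ft_force'],1),s['time'])
np.save('grasp.npy',g)
S=snap('side','side3')
cv2.imwrite('pics/s3.png',cv2.resize(S['image'][60:260,230:450],(660,600)))
E
```

```text
False [ 0.11609268 -0.0969765   0.1339352 ]
gap 7.182826012898546 [-0.2 -0.3  1.4] 14.6583
gap 7.135737360925331 [-0.3 -0.2 -1.6]
gap 6.9129114594050005 [ 0.1  0.5 -0.5] 16.7083
```

View pics/s3.png

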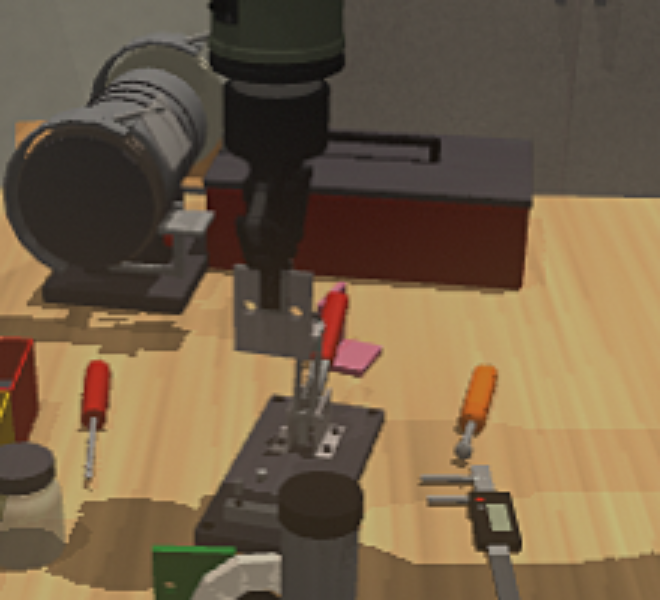

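The bracket is in the gripper, upright and clear of the fixture. Moving to the show pose, then measuring the held face with all cameras.

```bash
cat >> h.py <<'E'
_h,_e=np.deg2rad(98.5),np.deg2rad(20)
CX=np.array([np.cos(_h)*np.cos(_e),np.sin(_h)*np.cos(_e),np.sin(_e)]);CY=np.array([-np.sin(_h),np.cos(_h),0]);CZ=np.cross(CX,CY)
GL=np.array([559.5,357,229.1])-3.2*CX; FOC=GL-120*CX
E
python3 - <<'E'
from h import *
L=(cloud(load('side3'))); g=np.load('grasp.npy')+[0,0,150]
H=g+FR@[4,0,0]
d=(L-H)@FR;m=(abs(d[...,0])<15)&(abs(d[...,1])<38)&(d[...,2]<25)&(d[...,2]>-45);q=d[m]
n=np.linalg.svd(q-q.mean(0))[2][2];print('in hand',len(q),np.median(q,0).round(1),n.round(3),np.percentile(q,[2,98],axis=0).round(1).tolist())
R=tool(-CX,-CZ);p=FOC-4*CX;print(p)
movep(p-70*CX+[0,0,30],R);movel(p,max_speed=120);wait(.5)
s=read_state();print('t',s['time'],'gap',s['finger_gap'],np.round(s['eef_pos']-p,1),np.abs(s['tool_rot']-R).max())
for n in('side','top','wrist'):snap(n,n+'4')
S=load('side4')['image'];T=load('top4')['image']
cv2.imwrite('pics/f.png',np.hstack([cv2.resize(S[160:360,220:460],(396,330)),cv2.resize(T[140:300,60:252],(396,330))]))
E
```

```text
in hand 640 [ 0.2  1.4 -8.2] [ 0.996  0.012 -0.085] [[-6.6, -31.6, -37.7], [13.3, 27.9, 23.5]]
[577.16749652 238.78402042 185.59503777]
t 18.8583 gap 7.564029325178761 [ 0.  -0.1 -0. ] 0.00023072454257261343
```

View pics/f.png

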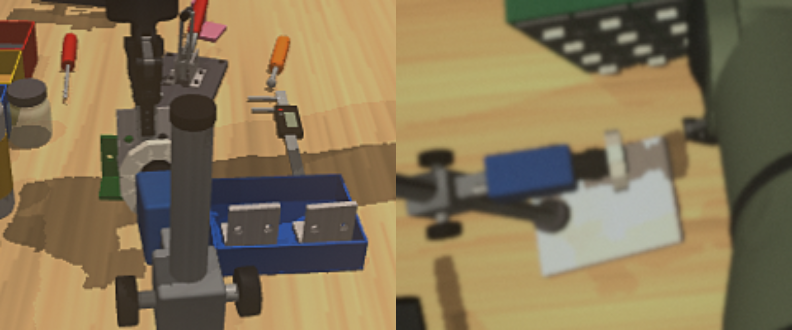

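The side view shows the held bracket behind the ring light, upright, with the camera and tray undisturbed. One numeric check of the visible part of the face, then hand in.

```bash
python3 - <<'E'
from h import *
P=cloud(load('side4'));B=np.c_[CX,CY,CZ];d=(P-FOC)@B
m=(abs(d[...,0])<12)&(abs(d[...,1])<40)&(d[...,2]<35)&(d[...,2]>-45);q=d[m]
best=np.zeros(len(q),bool);rng=np.random.default_rng(0)
for _ in range(500):
    a=q[rng.choice(len(q),3,False)];n=np.cross(a[1]-a[0],a[2]-a[0]);n/=np.linalg.norm(n)+1e-9;i=abs((q-a[0])@n)<2
    if i.sum()>best.sum():best=i
r=q[best];n=np.linalg.svd(r-r.mean(0))[2][2];print(len(q),len(r),'face x',np.median(r[:,0]),'n',n.round(3),np.percentile(r,[2,98],axis=0).round(1).tolist())
P0=cloud(load('side2'));M=(np.linalg.norm(P0-[560,445,284],axis=-1)<40);print('housing shift',np.nanmedian((P-P0)[M],axis=0).round(1))
L=(P-FO)@FR;b=load('side4')['image'].astype(int);m=(b[...,2]>b[...,1]+50)&(L[...,2]>50)&(L[...,0]>-190)&(L[...,0]<-40)&(abs(L[...,1])<25);print('grip',m.sum(),L[m].mean(0).round(0))
s=read_state();print('gap',s['finger_gap'],np.abs(s['qvel']).max(),s['time'])
ok=len(r)>40 and abs(np.median(r[:,0]))<8 and abs(n[0])>.985
print('ok',ok)
if ok: finish_job()
E
```

```text
639 375 face x -0.2221244316439 n [1.    0.    0.006] [[-2.1, -32.3, -26.1], [1.6, 23.0, 31.4]]
housing shift [-0.   0.1  0.1]
grip 154 [-110.    1.   99.]
gap 7.511229533475882 0.0011341830527923983 19.0083
ok True
the job is handed in; nothing more can be done
```

I threw the clamp handle back to its stop, lifted the bracket out, and handed it in at about 19 s, held still with its drilled face to the inspection camera. No verdict was reported.

Last checks:
- **Distance and squareness:** the visible part of the face sat 0.2 mm from the plane 120 mm in front of the glass. It was square to the lens axis I measured to about 0.01 rad.
- **Sideways position:** the bracket sits about 2 to 4 mm off-centre along y. The ring light partly hid it in the final view, so the hole midpoint was not measured directly there; it follows from the grasp and an in-hand measurement taken after the lift.
- **Still and held:** the arm was not moving and the fingers were closed on the bracket. The finger gap read 7.5 mm against the nominal 8 mm leg.
- **Camera and clamp:** the camera housing shifted by 0.1 mm or less, and the clamp was still open, about 1.03 rad by point cloud after the push. I did not measure the finished brackets and loose things; they looked undisturbed.

**What did not go as planned:** the final push against the stop reached about 47 N on the fingertips, and my 18 N guard did not trigger on that step. I backed off straight away and saw no harm from it.

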